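# Clamp a well plate on the shaker

## Task

Load the well plate on the shaker: press down the clip's tail so its nose tips up, then push the plate gently along the platform, under the raised foot, until it sits square and fully home against the back stop. Then press the clip's nose down so that its sprung foot holds the plate firmly, without forcing anything, and leave the bottle, tip box and tube rack where they are.

Things in the scene. Friction and masses are not known exactly. Their poses are not given: they have to be found in the camera images.
- shaker: Low bench shaker, cream housing with a flat grey platform on top, fixed to the bench. Platform 290 (x) by 240 (y) mm, its top 85 mm above the bench. Origin: centre of the underside, at bench height. Its x axis points from its control panel (robot side) to the clip; the clip is at its far end, on its centre line (y = 0).
- stop (a point): Middle of the back stop's front face, at platform level: 35 mm along the shaker's x from its origin, 85 mm above the bench. Axes as the shaker's. The stop is a rigid steel bar across the platform, 100 mm wide (y), 6 mm thick (x), 13 mm high; the plate comes to it moving along +x.
- clip: Hold-down clip: steel seesaw lever 100 x 26 mm, hinge along the shaker's y. Origin on the hinge, 27 mm behind the stop's face, 42 mm above the platform. Nose to -x, tail to +x. Turns from 0.15 rad nose-down to 0.45 nose-up (hard stops); the hinge is stiff (0.36 N m): it stays where left and takes 8 N on tail or nose to move. Starts 0.1 nose-down, foot too low for the plate. 25 N bends it.
- tail (a point): Centre of the top of the black thumb tab at the clip's tail, 26 (x) by 36 (y) mm, 45 mm behind the hinge (+x) and 9 mm above it with the clip level (51 mm above the platform). Pressing it down tips the nose up: 16 to 18 mm down from level makes the foot clear the plate.
- nose (a point): Centre of the top of the nose pad, 28 (x) by 30 (y) mm, 45 mm before the hinge, 51 mm above the platform with the clip level, 66 tipped up. Press it to clamp. Under it, a rubber foot, 18 mm wide, on a set screw: its underside is 20 to 30 mm below the hinge line, unmeasured. It yields 4 mm at 2.5 N/mm; clamp with 3 to 8 N (13 cracks the plate) plus 8 N for the hinge, which then holds it.
- plate: Rigid 24-well plate, white, 85.5 (x) by 127.5 (y) by 20 mm, about 0.1 kg, loose on the platform with its long side facing the stop, 30 to 60 mm short of it, up to 10 mm off the centre line and slightly askew. Origin: centre of its underside; when home it is 42.75 mm in front of the stop. Push it with less than 15 N.
- bottle: Glass bottle, 70 mm across, 150 mm high, on the bench beside the shaker; leave alone. Origin: centre of its underside.
- tip_box: Box of pipette tips, 85 by 120 by 55 mm, on the bench beside the shaker; leave alone. Origin: centre of its underside.
- tube_rack: White tube rack with capped tubes, 70 by 160 by 84 mm, on the bench; leave alone. Origin: centre of its underside.
Not all that is in view belongs to the job. Of the things shaped like the plate, the white one is meant.

How it is judged:
By the outcome, as a careful person would: the job done as asked, in the order asked, and still so for the second after the job is handed in, with the robot touching nothing.
It also fails if it takes over 64 s, if anything falls off the work surface, if the arm or the gripper's body presses on something with over 40 N, if the wrist force passes 120 N, or if a joint passes its speed limit or range.

## Robot

A 6-joint arm with a two-finger parallel gripper is mounted at the origin on the work surface. World frame = base frame: x ahead of the robot, y to its left, z up, the work surface at z = 0. Lengths are in mm, angles in rad, forces in N, time in s.
With the tool pointing down it reaches from about 400 to 925 mm from the base axis. Payload 12.5 kg.
Tool frame: the origin (TCP) lies at the very end of the fingers, on their centre line; the grasp point (between the pads) lies 19 mm behind it; z points along the fingers, y is the direction in which the jaws open and shut (so a half turn about z gives the same grasp; the last joint's range is limited). The gripper opens to 95 mm and grips with 3 to 60 N. Pads are 20 mm wide; open, the fingers measure 119 mm over their backs; the gripper's body (75 mm by 180 mm) begins 59 mm behind the grasp point.
Start: joints at [-1.329, 0.491, 1.559, -0, 1.092, -0.106], TCP at [213.042, -587.588, 214.661] pointing down, gripper open.
Joint ranges: [-3.1, 3.1], [-0.84, 2.19], [0.05, 2.79], [-1.13, 4.28], [0.06, 2.93], [-2.69, 2.69]. Speed limits (rad/s): [2.22, 2.22, 2.79, 3.14, 3.14, 3.14].

## Interface

Orientations are given as [roll, pitch, yaw] about the fixed x, y, z axes, in that order (R = Rz(yaw) Ry(pitch) Rx(roll)).
In Python, from cell import env gives the robot as it stands.
- The arm moves only by the shell command python3 -m pendant 'ROWS'. ROWS is JSON, a list that holds one entry, the list of rows, each a list of 5 numbers: the opening, from 0 (shut) to 1 (fully open), then the shift along the tool's x, y, z in m, then the turn about the tool's z in rad. A call has exactly 8 rows; each row is the pose to reach, as a shift and turn from the pose commanded when the call began, along the tool's axes at that moment; what a row does not reach only later rows make up. A row lasts 1/10 s, in which the tool goes at most 50 mm and 8.59 degrees, less where a joint would pass 70% of its speed; a pose out of reach is approached as far as the arm can. A call with a gripper value outside its range is refused whole. The fingers move at their own pace and stop on an object; the grip force is fixed at half the most. Time passes only in rows, so rows that repeat a pose let the fingers close, or fill a call up. It gives the time, the measured TCP pose, the force and the opening at its end, in the units of the state.
- env.state(): the state, without advancing time (a new reading comes with each control period).
- env.read_camera(name): name is "scene" or "side" or "wrist"; returns a dict with "image" (400x640x3 uint8, blue, green, red), "range_z" (400x640 float32, mm along the optical axis (not along the pixel's ray), 0 where there is no reading), "fx", "fy", "cx", "cy" (pixels), "rvec" (rotation vector, rad) and "tvec" (3), from world to camera coordinates, as OpenCV has them; the wrist camera has in their place "tool_from_camera" (4x4, takes a point from camera to tool coordinates, whose origin is the TCP and whose axes are the flange's). Camera axes: x right, y down, z forward; pixel columns grow to the right and rows downward; lengths in mm; the calibration is good to about 2 mm. The wrist camera is an equidistant fisheye: a pixel r from the principal point sees the ray r / f radians off the axis. A picture is of the moment at which its call begins: read the wrist's pose just before it.
- env.job_done(): hands the job in, once; it reports no verdict.
The state is a dict: "t": time; "joints": joint angles; "qvel": joint speeds; "tau": joint torques, N m; "eef_pos": TCP position; "tcp_rot": TCP orientation; "ft_force": force on the tool from outside, world axes, zero at the start; "moment": the same for the moment, N m; "opening": opening from 0.0 (shut) to 1.0 (fully open).
Only numpy, scipy, OpenCV 4.12 (cv2) and the standard library are available. Lean on these libraries where they do the work, as an engineer would, in place of code of your own. Each camera call takes 0.05 s, during which the arm holds its last target. There are 200 camera calls.

## Working session

There is one attempt and no reset: what is moved stays moved. The work goes in short steps, Python scripts to look and compute and a shell command to move; the robot and the scene stay as the last step left them, time stands still between calls to the robot, and variables do not carry over. Pictures are saved under pics/ and viewed, about 8 in all and at most 12, crops included, and the job is handed in when it is done.

```bash
mkdir -p pics
cat > h.py <<'E'
import numpy as np,cv2
from cell import env
def cam(n):
    s=env.state(); c=env.read_camera(n); return s,c
def pts(c):
    # world points per pixel from range_z (scene/side)
    R=cv2.Rodrigues(np.array(c["rvec"],float))[0]; t=np.array(c["tvec"],float).ravel()
    v,u=np.mgrid[0:400,0:640]; z=c["range_z"]
    P=np.stack([(u-c["cx"])/c["fx"]*z,(v-c["cy"])/c["fy"]*z,z],-1)
    return (P-t)@R
E
python3 - <<'E'
from h import *
for n in("scene","side"):
    s,c=cam(n); cv2.imwrite(f"pics/{n}0.png",c["image"]); np.save(f"{n}0.npy",pts(c)); print(n,c["fx"],c["cx"],c["cy"],c["rvec"],c["tvec"])
print(s)
E
ls
```

```text
scene 362.27421631988574 320.54375802031774 203.64528736234485 [ 1.00162572  2.43650155 -1.03270859] [ 369.45350565 -160.81581147 1327.31393419]
side 513.5543554073328 314.453091320383 194.49906209887004 [ 0.57114739 -2.67072718  1.20019494] [ 460.73445536  223.37428467 1361.74112794]
{'t': 0.05, 'joints': array([-1.32857025e+00,  4.91554046e-01,  1.55940157e+00,  4.57170638e-06,
        1.09167190e+00, -1.05609802e-01]), 'qvel': array([-9.15591328e-04,  8.90053489e-05, -1.91787338e-03,  5.60647617e-04,
        5.48430470e-04, -2.84727047e-04]), 'tau': array([ 1.66617894e-03, -6.14230299e+01, -2.58916748e+01,  6.95198262e-02,
        4.69888409e-02, -4.69354075e-05]), 'eef_pos': array([ 213.00541635, -587.35675739,  214.08165285]), 'tcp_rot': array([-3.14056398e+00, -1.13120728e-04,  3.47833713e-01]), 'ft_force': array([ 0.22108304, -0.13082261,  0.22897979]), 'moment': array([0.00776057, 0.0250821 , 0.0333997 ]), 'opening': 0.9998551374867465}
h.py
pics
scene0.npy
side0.npy
```

View pics/scene0.png

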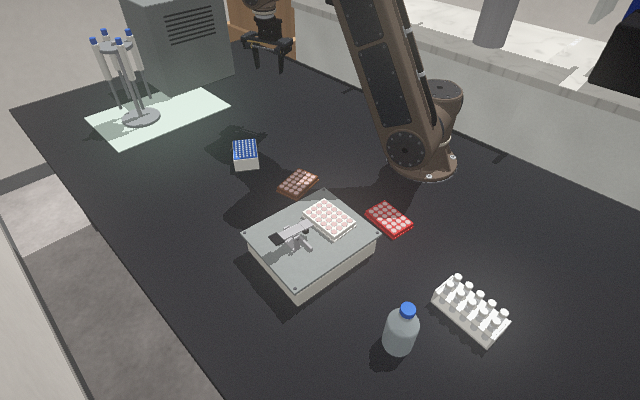

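View pics/side0.png

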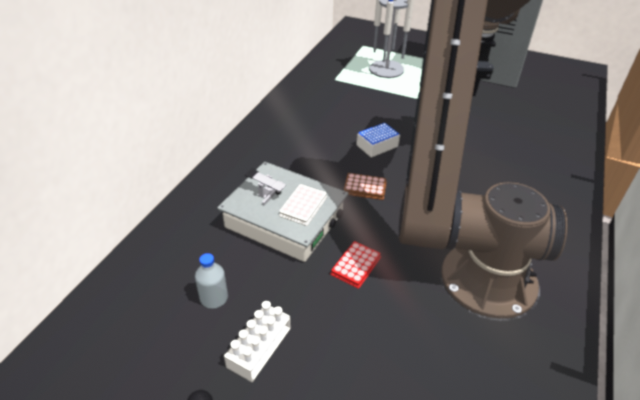

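The scene view shows the white plate at (329,218), the clip at (290,237) with its black tail at (276,239), and the platform corners near (244,233), (322,190), (381,234), (295,292). The other plates are brown and red. I'll fit the platform, plate and clip from range.

Run:
```python
from h import *
for n in("scene","side"):
    P=np.load(f"{n}0.npy"); im=cv2.imread(f"pics/{n}0.png")
    print(n,"bench z",np.round(np.median(P[250:260,150:200,2]),1))
    def rect(lo,hi,reg,t):
        m=((P[...,2]>lo)&(P[...,2]<hi)).astype(np.uint8)
        M=np.zeros_like(m);x0,x1,y0,y1=reg;M[y0:y1,x0:x1]=1;m&=M
        k,l,st,_=cv2.connectedComponentsWithStats(m)
        i=1+np.argmax(st[1:,4]); q=P[l==i]
        r=cv2.minAreaRect(q[:,:2].astype(np.float32)); print(t,st[i,4],np.round(r[0],1),np.round(r[1],1),round(r[2],2),"z",np.round(np.median(q[:,2]),1))
    reg=(230,400,180,310) if n=="scene" else (200,350,150,260)
    rect(78,95,reg,"platform")
    rp=(300,365,195,245) if n=="scene" else (275,335,180,230)
    rect(98,118,rp,"plate")
    rc=(262,318,220,256) if n=="scene" else (240,290,165,205)
    rect(112,160,rc,"clip")
    # dark tail
    m=(im.max(2)<70)&(P[...,2]>118)&(P[...,2]<160)
    M=np.zeros_like(m);M[rc[2]:rc[3],rc[0]:rc[1]]=1;q=P[m&M]
    print("tail",len(q),np.round(q.mean(0),1) if len(q) else 0)
```

```text
scene bench z -0.8
platform 6093 [587.3  27.2] [243.6 291.8] 84.54 z 84.4
plate 1091 [526.3  31.2] [126.6  83.3] 88.28 z 104.6
clip 499 [648.7  22.2] [117.   50.5] 2.85 z 133.8
tail 42 [697.   19.6 139.4]
side bench z 0.2
platform 4590 [588.1  29.5] [246.9 296.3] 84.3 z 85.2
plate 956 [525.7  32.2] [132.   85.3] 89.28 z 105.2
clip 389 [648.4  23.8] [ 50.8 117.6] 77.95 z 134.2
tail 58 [697.3  19.6 140.3]
```

```bash
python3 -m pendant '[[[0,0.041,-0.025,0,0.06],[0,0.083,-0.05,0,0.12],[0,0.124,-0.075,0,0.18],[0,0.165,-0.1,0,0.24],[0,0.207,-0.126,0,0.3],[0,0.248,-0.151,0,0.36],[0,0.29,-0.176,0,0.42],[0,0.331,-0.2015,0,0.445]]]'
cat >> h.py <<'E'
O=np.array([587.7,28.3]); YAW=-0.097
def sh(p): # world xy -> shaker xy
    c,s=np.cos(YAW),np.sin(YAW); d=np.asarray(p)[...,:2]-O
    return np.stack([c*d[...,0]+s*d[...,1],-s*d[...,0]+c*d[...,1]],-1)
def delta(sx,sy,z): # tool shift to put TCP at shaker xy, world z
    s=env.state(); y=s["tcp_rot"][2]; c,n=np.cos(YAW),np.sin(YAW)
    w=O+[c*sx-n*sy,n*sx+c*sy]; d=w-s["eef_pos"][:2]
    cy,sy_=np.cos(y),np.sin(y)
    print("tool dx,dy,dz",np.round([cy*d[0]+sy_*d[1],sy_*d[0]-cy*d[1],s["eef_pos"][2]-z],1),"turn",round(y-YAW,4),"sh",sh(s["eef_pos"]).round(1),"z",s["eef_pos"][2].round(1))
E
python3 -c "
from h import *
delta(111,0,190)"
```

```text
t: 0.9
eef_pos: [456.5, -283.6, 214.5]
tcp_rot: [-3.142, 0.0, -0.1]
ft_force: [0.8, -0.6, 0.7]
opening: 0.389
tool dx,dy,dz [ 210.6 -323.7   24.5] turn -0.0026 sh [-100.4 -323.1] z 214.5
```

```bash
python3 -m pendant '[[[0,0.026,-0.04,0,0],[0,0.052,-0.081,0,0],[0,0.078,-0.121,0,0],[0,0.105,-0.161,0,0],[0,0.131,-0.202,0,0],[0,0.157,-0.242,0,0],[0,0.184,-0.283,0.012,0],[0,0.21,-0.323,0.024,0]]]'
python3 - <<'E'
from h import *
s,c=cam("wrist"); cv2.imwrite("pics/w1.png",c["image"]); np.save("w1z.npy",c["range_z"])
import pickle; pickle.dump((s,c),open("w1.pkl","wb")); print(c["tool_from_camera"],c["fx"],s["eef_pos"]); delta(111,0,150)
s,c=cam("side"); cv2.imwrite("pics/s1.png",cv2.resize(c["image"][140:280,180:380],None,fx=3,fy=3))
E
```

```text
t: 1.7
eef_pos: [696.9, 17.6, 190.3]
tcp_rot: [3.141, -0.0, -0.097]
ft_force: [0.1, -0.0, -0.3]
opening: 0.003
[[-3.26929213e-04 -9.59767733e-01 -2.80794927e-01  8.02639864e+01]
 [ 9.99999493e-01 -4.62178427e-05 -1.00632393e-03 -3.86501916e-01]
 [ 9.52859499e-04 -2.80795113e-01  9.59767262e-01 -1.69715448e+02]
 [ 0.00000000e+00  0.00000000e+00  0.00000000e+00  1.00000000e+00]] 309.70691628693146 [696.91051914  17.58269929 190.26203536]
tool dx,dy,dz [-0.5  5.5 37.2] turn 0.0029 sh [111.5   5.5] z 187.2
```

View pics/w1.png

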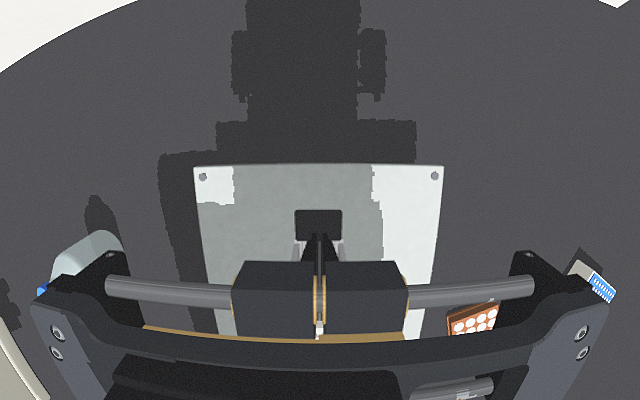

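The wrist view shows the black tail tab at (295–342, 210–240), the closed fingertips at about (320,330) and the platform's far corners at (203,177) and (435,176).

```bash
cat >> h.py <<'E'
def wpts(s,c):
    from scipy.spatial.transform import Rotation as R
    v,u=np.mgrid[0:400,0:640]; x=(u-c["cx"])/c["fx"]; y=(v-c["cy"])/c["fy"]; r=np.hypot(x,y)+1e-9
    k=np.tan(r)/r; z=c["range_z"]; P=np.stack([x*k*z,y*k*z,z,np.ones_like(z)],-1)@np.array(c["tool_from_camera"]).T
    return P[...,:3]@R.from_euler("xyz",s["tcp_rot"]).as_matrix().T+s["eef_pos"]
E
python3 - <<'E'
from h import *
import pickle; s,c=pickle.load(open("w1.pkl","rb")); P=wpts(s,c); im=c["image"]
m=(im.max(2)<60); M=np.zeros_like(m); M[205:245,290:348]=1; m&=M
m&=(P[...,2]>120)&(P[...,2]<160)
q=P[m]; print("tail",len(q),q.mean(0).round(1),sh(q).min(0).round(1),sh(q).max(0).round(1),"z",np.percentile(q[:,2],[5,50,95]).round(1))
m=(abs(P[...,2]-85)<6)&(im.min(2)>80); M[:]=0; M[150:340,180:460]=1; q=sh(P[m&M]); print("platform sh",q.min(0),q.max(0),np.median(P[m&M][:,2]))
# far edge line
vv=[sh(P[np.nonzero((m&M)[:,u])[0][0],u]) for u in list(range(205,290,5))+list(range(350,432,5))]; vv=np.array(vv); print("far edge slope",np.polyfit(vv[:,1],vv[:,0],1))
delta(111,0,150)
print(env.state()["qvel"].round(3))
E
```

```text
tail 1240 [697.2  19.1 140.1] [ 95.7 -16.1] [120.9  18.6] z [138.7 140.1 141.5]
platform sh [ -58.99912888 -119.29830134] [147.55455052 121.40557228] 84.62738238999121
far edge slope [-4.6930495e-03  1.4646928e+02]
tool dx,dy,dz [ 1.2  2.7 37.6] turn 0.004 sh [109.8   2.7] z 187.6
[-0.068 -0.053  0.063 -0.023 -0.001 -0.056]
```

```bash
sed -i 's/^O=.*/O=np.array([589.0,29.2]); YAW=-0.094/' h.py; python3 -c "
from h import *
delta(111,0,146)"
python3 -m pendant '[[[0,0,0,0.005,0],[0,0,0,0.012,0],[0,0,0,0.02,0],[0,0,0,0.028,0],[0,0,0,0.036,0],[0,0,0,0.04,0],[0,0,0,0.04,0],[0,0,0,0.04,0]]]'; python3 -c "
from h import *
delta(111,0,120.5)"
```

```text
tool dx,dy,dz [ 2.4  1.4 41.6] turn 0.001 sh [108.6   1.4] z 187.6
t: 2.6
eef_pos: [696.0, 15.7, 150.8]
tcp_rot: [3.142, -0.0, -0.097]
ft_force: [0.8, 0.0, 0.4]
opening: 0.006
tool dx,dy,dz [ 3.2 -3.4 30.3] turn -0.0032 sh [107.8  -3.4] z 150.8
```

```bash
python3 -m pendant '[[[0,0.003,-0.003,0.005,0],[0,0.003,-0.003,0.008,0],[0,0.003,-0.003,0.011,0],[0,0.003,-0.003,0.014,0],[0,0.003,-0.003,0.017,0],[0,0.003,-0.003,0.02,0],[0,0.003,-0.003,0.022,0],[0,0.003,-0.003,0.022,0]]]'; python3 -m pendant '[[[0,0,0,0.002,0],[0,0,0,0.003,0],[0,0,0,0.004,0],[0,0,0,0.005,0],[0,0,0,0.006,0],[0,0,0,0.0065,0],[0,0,0,0.0065,0],[0,0,0,0.0065,0]]]';python3 -c "
from h import *
delta(111,0,120.5)"
```

```text
t: 3.4
eef_pos: [701.3, 18.5, 130.3]
tcp_rot: [-3.141, -0.006, -0.097]
ft_force: [6.4, 1.3, 6.8]
opening: 0.0
t: 4.2
eef_pos: [701.3, 18.6, 124.0]
tcp_rot: [-3.141, -0.006, -0.097]
ft_force: [6.3, 0.5, 8.6]
opening: 0.005
tool dx,dy,dz [-1.8 -0.   3.5] turn -0.0032 sh [ 1.128e+02 -1.000e-01] z 124.0
```

```bash
python3 -m pendant '[[[0,0,0,0.001,0],[0,0,0,0.002,0],[0,0,0,0.003,0],[0,0,0,0.0035,0],[0,0,0,0.0035,0],[0,0,0,0.0035,0],[0,0,0,0.0035,0],[0,0,0,0.0035,0]]]';python3 -c "
from h import *
delta(111,0,120)
print(env.state()['ft_force'])
s,c=cam('side'); P=pts(c); cv2.imwrite('pics/s2.png',cv2.resize(c['image'][140:260,200:360],None,fx=4,fy=4,interpolation=cv2.INTER_CUBIC))
S=sh(P); m=(abs(S[...,1])<14)&(P[...,2]>115)&(P[...,2]<165)&(S[...,0]<85)&(S[...,0]>-20)
for x in range(-5,85,6):
  q=P[m&(abs(S[...,0]-x)<3)][:,2]; print(x,len(q),np.round(np.percentile(q,90),1) if len(q) else '')
"
```

```text
t: 5.0
eef_pos: [700.9, 18.5, 120.3]
tcp_rot: [-3.141, -0.005, -0.097]
ft_force: [3.7, 0.7, 9.5]
opening: 0.007
tool dx,dy,dz [-1.4 -0.1  0.3] turn -0.0032 sh [ 1.124e+02 -1.000e-01] z 120.3
[3.68716723 0.72129183 9.53241495]
-5 0 
1 1 130.7
7 22 158.7
13 28 157.2
19 17 155.4
25 11 152.3
31 9 151.1
37 7 147.6
43 11 144.8
49 9 142.0
55 20 139.2
61 9 136.1
67 11 135.6
73 11 130.5
79 11 129.0
```

View pics/s2.png

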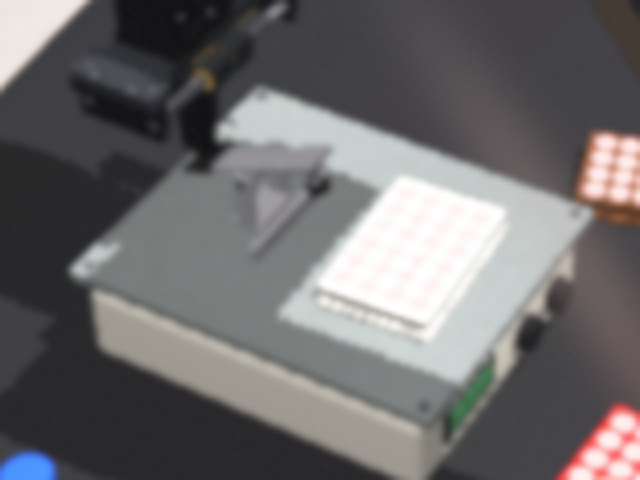

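The clip is tipped about 0.40 rad, nose up at (320,155) in the crop, and the plate is untouched at (415,255). Now I'll go up and behind the plate.

```bash
python3 -m pendant '[[[0,0.001,0,-0.01,0],[0,0.001,0,-0.035,0],[0,0,0,-0.065,0],[0,-0.04,0,-0.07,0],[0.6,-0.09,0.001,-0.07,0],[0.8,-0.14,0.002,-0.07,0],[0.8,-0.19,0.003,-0.07,0],[0.8,-0.235,0.003,-0.07,0]]]'; python3 -m pendant '[[[0.8,-0.009,0,0,0],[0.8,-0.009,0,0.015,0],[0.8,-0.009,0,0.035,0],[0.8,-0.009,0,0.055,0],[0.8,-0.009,0,0.065,0],[0.8,-0.009,0,0.07,0],[0.8,-0.009,0,0.07,0],[0.8,-0.009,0,0.07,0]]]';python3 - <<'E'
from h import *
s,c=cam('wrist'); P=wpts(s,c); cv2.imwrite('pics/w2.png',c['image']); delta(-132,-3.4,92)
S=sh(P); m=(abs(P[...,2]-105)<6)&(S[...,0]>-115)&(S[...,0]<10)&(abs(S[...,1])<75)&(c['image'].min(2)>120)
r=cv2.minAreaRect(S[m].astype(np.float32)); print(r, P[m][:,2].mean())
E
```

```text
t: 5.85
eef_pos: [462.4, 38.4, 188.8]
tcp_rot: [3.141, 0.001, -0.097]
ft_force: [0.3, 1.0, 0.6]
opening: 0.285
t: 6.65
eef_pos: [456.4, 39.1, 119.1]
tcp_rot: [3.142, -0.001, -0.097]
ft_force: [0.8, 0.5, 0.3]
opening: 0.806
tool dx,dy,dz [ 0.9  0.8 27.2] turn -0.0032 sh [-132.9   -2.6] z 119.2
((-61.7308349609375, -2.03961181640625), (82.56634521484375, 124.16814422607422), 3.3617920875549316) 104.91100683479928
```

View pics/w2.png

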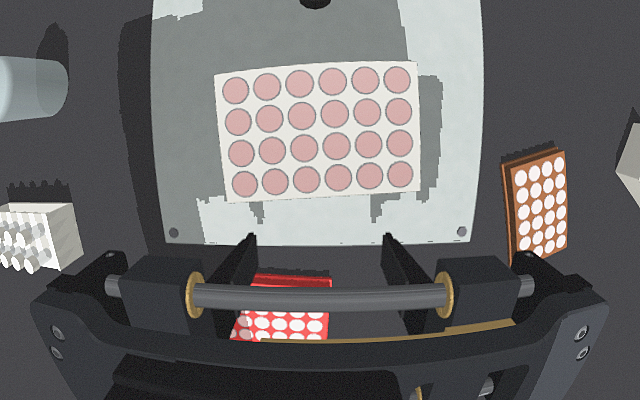

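The wrist view shows the plate centred at about (318,130), slightly askew, with both fingers behind it at (250,240) and (385,240).

```bash
python3 -m pendant '[[[0.8,0,0,0.008,0],[0.8,0,0,0.018,0],[0.8,0,0,0.026,0],[0.8,0,0,0.028,0],[0.8,0,0,0.028,0],[0.8,0.002,0,0.028,0],[0.8,0.006,0,0.028,0],[0.8,0.01,0,0.028,0]]]'; python3 -m pendant '[[[0.8,0.003,0,0,0],[0.8,0.006,0,0,0],[0.8,0.009,0,0,0],[0.8,0.012,0,0,0],[0.8,0.015,0,0,0],[0.8,0.018,0,0,0],[0.8,0.021,0,0,0],[0.8,0.024,0,0,0]]]'; python3 -m pendant '[[[0.8,0.003,0,0,0],[0.8,0.006,0,0,0],[0.8,0.009,0,0,0],[0.8,0.012,0,0,0],[0.8,0.015,0,0,0],[0.8,0.018,0,0,0],[0.8,0.021,0,0,0],[0.8,0.024,0,0,0]]]'; python3 -c "
from h import *
delta(-60.5,-3.4,92)"
```

```text
t: 7.5
eef_pos: [466.6, 38.1, 90.9]
tcp_rot: [3.142, -0.001, -0.097]
ft_force: [-0.4, -0.3, -0.3]
opening: 0.799
t: 8.3
eef_pos: [490.1, 35.8, 90.6]
tcp_rot: [3.142, -0.0, -0.097]
ft_force: [0.2, 0.3, 0.5]
opening: 0.799
t: 9.1
eef_pos: [514.0, 33.5, 90.6]
tcp_rot: [3.141, -0.0, -0.097]
ft_force: [-1.0, -0.2, -1.0]
opening: 0.797
tool dx,dy,dz [14.6  0.6 -1.4] turn -0.0031 sh [-75.   -2.8] z 90.6
```

```bash
python3 -m pendant '[[[0.8,0.0015,0,0,0],[0.8,0.003,0,0,0],[0.8,0.0045,0,0,0],[0.8,0.006,0,0,0],[0.8,0.0075,0,0,0],[0.8,0.009,0,0,0],[0.8,0.01,0,0,0],[0.8,0.011,0,0,0]]]'; python3 -m pendant '[[[0.8,0.0005,0,0,0],[0.8,0.001,0,0,0],[0.8,0.0015,0,0,0],[0.8,0.002,0,0,0],[0.8,0.0025,0,0,0],[0.8,0.0025,0,0,0],[0.8,0.0025,0,0,0],[0.8,0.0025,0,0,0]]]'; python3 -c "
from h import *
delta(-60.5,-3.4,92);print(env.state()['ft_force'],env.state()['moment'])"
```

```text
t: 9.9
eef_pos: [524.8, 32.4, 90.6]
tcp_rot: [3.141, 0.0, -0.097]
ft_force: [-0.0, 0.5, -0.7]
opening: 0.798
t: 10.7
eef_pos: [526.0, 32.3, 90.6]
tcp_rot: [3.141, 0.002, -0.097]
ft_force: [-6.5, 0.1, 5.0]
opening: 0.8
tool dx,dy,dz [ 2.5  0.6 -1.4] turn -0.003 sh [-63.   -2.8] z 90.6
[-6.54610486  0.12339765  5.04906662] [0.0956227  1.20556208 0.05954534]
```

```bash
python3 -m pendant '[[[0.8,0.0005,0,0,0],[0.8,0.0005,0,0,0],[0.8,0.0005,0,0,0],[0.8,0.0005,0,0,0],[0.8,0.0005,0,0,0],[0.8,0.0005,0,0,0],[0.8,0.0005,0,0,0],[0.8,0.0005,0,0,0]]]'
python3 - <<'E'
from h import *
s,c=cam('wrist'); P=wpts(s,c); cv2.imwrite('pics/w3.png',c['image']); print(s['ft_force'])
S=sh(P); m=(abs(P[...,2]-105)<5)&(S[...,0]>-60)&(S[...,0]<33)&(abs(S[...,1])<75)&(c['image'].min(2)>120)
r=cv2.minAreaRect(S[m].astype(np.float32)); print(r, P[m][:,2].mean())
s,c=cam('side'); P=pts(c); cv2.imwrite('pics/s3.png',cv2.resize(c['image'][140:260,200:360],None,fx=4,fy=4,interpolation=cv2.INTER_CUBIC))
E
```

```text
t: 11.5
eef_pos: [526.1, 32.3, 90.6]
tcp_rot: [3.141, 0.004, -0.097]
ft_force: [-10.1, 0.1, 5.9]
opening: 0.801
[-10.07270983   0.08663161   5.86873975]
((-8.783943176269531, -5.033962249755859), (124.22631072998047, 83.47297668457031), 89.96053314208984) 104.94405559763979
```

View pics/w3.png

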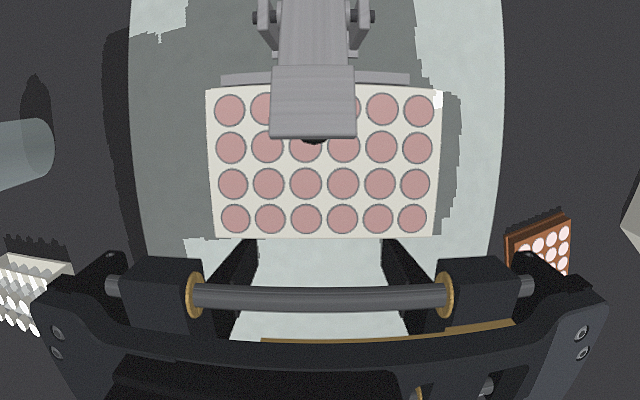

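View pics/s3.png

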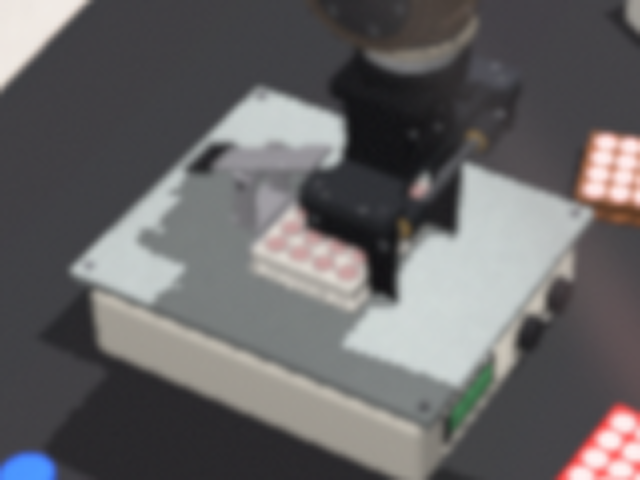

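The plate is square (0.04°) against the stop at (315,78), with about 10 N on the fingers. The nose pad is above it at (313,100), tipped up. I'll back off, rise, shut the fingers and go over the nose.

```bash
python3 -m pendant '[[[0.8,-0.004,0,0,0],[0.8,-0.012,0,0,0],[0.8,-0.022,0,0,0],[0.8,-0.025,0,-0.01,0],[0.4,-0.025,0,-0.035,0],[0,-0.025,0,-0.07,0],[0,-0.025,0,-0.1,0],[0,-0.025,0,-0.1,0]]]'; python3 -m pendant '[[[0,0.015,-0.002,0,0],[0,0.035,-0.002,0,0],[0,0.055,-0.002,0,0],[0,0.075,-0.002,0,0],[0,0.095,-0.002,0,0],[0,0.105,-0.002,0,0],[0,0.108,-0.002,0,0],[0,0.108,-0.002,0,0]]]'; python3 -c "
from h import *
delta(22,0,156)"
```

```text
t: 12.4
eef_pos: [504.2, 34.6, 194.8]
tcp_rot: [-3.141, -0.007, -0.097]
ft_force: [-0.2, -0.1, -0.2]
opening: 0.519
t: 13.2
eef_pos: [610.1, 26.1, 190.3]
tcp_rot: [3.141, 0.001, -0.097]
ft_force: [-0.3, -0.5, 0.2]
opening: 0.002
tool dx,dy,dz [ 0.7 -1.1 34.3] turn -0.0033 sh [21.3 -1.1] z 190.3
```

```bash
python3 -m pendant '[[[0,0.001,-0.001,0.006,0],[0,0.001,-0.001,0.014,0],[0,0.001,-0.001,0.022,0],[0,0.001,-0.001,0.028,0],[0,0.001,-0.001,0.03,0],[0,0.001,-0.001,0.03,0],[0,0.001,-0.001,0.03,0],[0,0.001,-0.001,0.03,0]]]';python3 -m pendant '[[[0,0,0,0.001,0],[0,0,0,0.002,0],[0,0,0,0.003,0],[0,0,0,0.004,0],[0,0,0,0.005,0],[0,0,0,0.006,0],[0,0,0,0.007,0],[0,0,0,0.007,0]]]'; python3 -c "
from h import *
delta(22,0,156)"
```

```text
t: 14.0
eef_pos: [611.7, 27.0, 160.9]
tcp_rot: [3.142, -0.001, -0.097]
ft_force: [1.4, 0.4, 0.7]
opening: 0.007
t: 14.8
eef_pos: [611.7, 26.9, 154.3]
tcp_rot: [3.141, -0.001, -0.097]
ft_force: [-1.5, 0.7, 6.2]
opening: 0.003
tool dx,dy,dz [-0.8 -0.1 -1.7] turn -0.0032 sh [22.8 -0.1] z 154.3
```

```bash
python3 -m pendant '[[[0,0,0,0.001,0],[0,0,0,0.002,0],[0,0,0,0.003,0],[0,0,0,0.004,0],[0,0,0,0.005,0],[0,0,0,0.005,0],[0,0,0,0.005,0],[0,0,0,0.005,0]]]';python3 -m pendant '[[[0,0,0,0.0005,0],[0,0,0,0.001,0],[0,0,0,0.0015,0],[0,0,0,0.002,0],[0,0,0,0.002,0],[0,0,0,0.002,0],[0,0,0,0.002,0],[0,0,0,0.002,0]]]'
```

```text
t: 15.6
eef_pos: [611.5, 27.0, 149.2]
tcp_rot: [3.141, -0.0, -0.097]
ft_force: [-2.0, 0.2, 6.8]
opening: 0.008
t: 16.4
eef_pos: [611.4, 27.0, 147.3]
tcp_rot: [3.141, -0.0, -0.097]
ft_force: [-3.2, 0.2, 7.5]
opening: 0.004
```

```bash
python3 -m pendant '[[[0,0,0,0.0005,0],[0,0,0,0.001,0],[0,0,0,0.0015,0],[0,0,0,0.0015,0],[0,0,0,0.0015,0],[0,0,0,0.0015,0],[0,0,0,0.0015,0],[0,0,0,0.0015,0]]]'
```

```text
t: 17.2
eef_pos: [611.3, 27.0, 145.7]
tcp_rot: [3.141, 0.0, -0.097]
ft_force: [-4.1, 0.3, 7.9]
opening: 0.003
```

```bash
python3 -m pendant '[[[0,-0.0005,0,0.0005,0],[0,-0.001,0,0.001,0],[0,-0.001,0,0.0015,0],[0,-0.001,0,0.0015,0],[0,-0.001,0,0.0015,0],[0,-0.001,0,0.0015,0],[0,-0.001,0,0.0015,0],[0,-0.001,0,0.0015,0]]]'
```

```text
t: 18.0
eef_pos: [610.7, 27.0, 144.3]
tcp_rot: [3.141, -0.001, -0.097]
ft_force: [-2.3, 0.4, 6.9]
opening: 0.005
```

```bash
python3 -m pendant '[[[0,0,0,0.0005,0],[0,0,0,0.001,0],[0,0,0,0.0015,0],[0,0,0,0.0015,0],[0,0,0,0.0015,0],[0,0,0,0.0015,0],[0,0,0,0.0015,0],[0,0,0,0.0015,0]]]'
```

```text
t: 18.8
eef_pos: [610.2, 27.1, 142.7]
tcp_rot: [3.141, 0.0, -0.097]
ft_force: [-4.6, -0.6, 6.8]
opening: 0.003
```

```bash
python3 -m pendant '[[[0,0,0,0.0005,0],[0,0,0,0.001,0],[0,0,0,0.0015,0],[0,0,0,0.0015,0],[0,0,0,0.0015,0],[0,0,0,0.0015,0],[0,0,0,0.0015,0],[0,0,0,0.0015,0]]]'
```

```text
t: 19.6
eef_pos: [610.1, 27.1, 141.1]
tcp_rot: [3.141, 0.001, -0.097]
ft_force: [-5.6, 0.9, 7.2]
opening: 0.005
```

```bash
python3 -m pendant '[[[0,-0.0005,0,0.0005,0],[0,-0.001,0,0.001,0],[0,-0.001,0,0.0012,0],[0,-0.001,0,0.0012,0],[0,-0.001,0,0.0012,0],[0,-0.001,0,0.0012,0],[0,-0.001,0,0.0012,0],[0,-0.001,0,0.0012,0]]]'
```

```text
t: 20.4
eef_pos: [609.7, 27.1, 140.1]
tcp_rot: [3.141, -0.001, -0.097]
ft_force: [-2.5, 0.7, 6.2]
opening: 0.001
```

```bash
python3 -m pendant '[[[0,0,0,0.0005,0],[0,0,0,0.001,0],[0,0,0,0.0012,0],[0,0,0,0.0012,0],[0,0,0,0.0012,0],[0,0,0,0.0012,0],[0,0,0,0.0012,0],[0,0,0,0.0012,0]]]'
```

```text
t: 21.2
eef_pos: [609.4, 27.2, 138.8]
tcp_rot: [3.141, 0.0, -0.097]
ft_force: [-2.5, -0.1, 5.9]
opening: 0.004
```

```bash
python3 -m pendant '[[[0,0,0,-0.003,0],[0,0,0,-0.006,0],[0,-0.003,0,-0.006,0],[0,-0.007,0,-0.006,0],[0,-0.007,0,-0.006,0],[0,-0.007,0,-0.004,0],[0,-0.007,0,-0.003,0],[0,-0.007,0,-0.003,0]]]';python3 -c "
from h import *
print(env.state()['ft_force'])
s,c=cam('side'); P=pts(c); cv2.imwrite('pics/s4.png',cv2.resize(c['image'][160:220,230:310],None,fx=8,fy=8,interpolation=cv2.INTER_CUBIC))
S=sh(P); m=(abs(S[...,1])<14)&(P[...,2]>115)&(P[...,2]<165)&(S[...,0]<125)&(S[...,0]>25)
X=[];Z=[]
for x in range(25,125,6):
  q=P[m&(abs(S[...,0]-x)<3)][:,2]; print(x,len(q),np.round(np.percentile(q,90),1) if len(q) else '')
"
python3 -m pendant '[[[0,0,0,0.001,0],[0,0,0,0.002,0],[0,0,0,0.0025,0],[0,0,0,0.003,0],[0,0,0,0.003,0],[0,0,0,0.003,0],[0,0,0,0.003,0],[0,0,0,0.003,0]]]'
```

```text
t: 22.0
eef_pos: [602.6, 27.9, 140.9]
tcp_rot: [3.141, 0.0, -0.097]
ft_force: [0.7, -0.6, -0.5]
opening: -0.001
[ 0.69604168 -0.55766464 -0.54680634]
25 2 139.0
31 12 138.7
37 5 136.6
43 8 137.2
49 8 138.6
55 9 137.0
61 9 137.0
67 8 137.7
73 8 136.7
79 6 135.3
85 10 136.1
91 7 137.6
97 8 137.0
103 6 136.3
109 6 136.3
115 9 134.9
121 1 132.4
t: 22.85
eef_pos: [602.7, 27.9, 138.7]
tcp_rot: [3.141, -0.0, -0.097]
ft_force: [-1.6, 0.7, 5.5]
opening: 0.005
```

```bash
python3 -m pendant '[[[0,0,0,0.0005,0],[0,0,0,0.001,0],[0,0,0,0.001,0],[0,0,0,0.001,0],[0,0,0,0.001,0],[0,0,0,0.001,0],[0,0,0,0.001,0],[0,0,0,0.001,0]]]'
```

```text
t: 23.65
eef_pos: [602.5, 27.9, 137.6]
tcp_rot: [3.141, 0.0, -0.097]
ft_force: [-3.0, -0.4, 5.0]
opening: 0.005
```

View pics/s4.png

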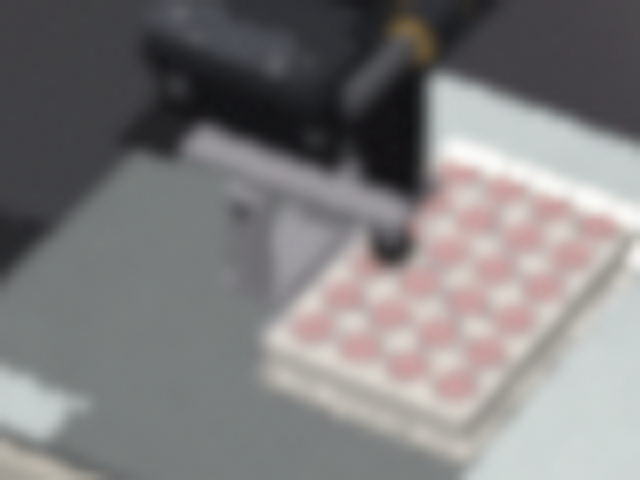

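The crop shows the clip almost level, with its black foot at (390,245) just above the plate. Force is still only the hinge's friction, so I'll continue in small steps.

```bash
python3 -m pendant '[[[0,0,0,0.0005,0],[0,0,0,0.001,0],[0,0,0,0.001,0],[0,0,0,0.001,0],[0,0,0,0.001,0],[0,0,0,0.001,0],[0,0,0,0.001,0],[0,0,0,0.001,0]]]'
```

```text
t: 24.45
eef_pos: [602.2, 27.9, 136.6]
tcp_rot: [3.141, 0.001, -0.097]
ft_force: [-4.0, 0.0, 5.2]
opening: 0.005
```

```bash
python3 -m pendant '[[[0,0,0,0.0005,0],[0,0,0,0.001,0],[0,0,0,0.001,0],[0,0,0,0.001,0],[0,0,0,0.001,0],[0,0,0,0.001,0],[0,0,0,0.001,0],[0,0,0,0.001,0]]]'
```

```text
t: 25.25
eef_pos: [602.1, 27.9, 135.7]
tcp_rot: [3.141, 0.001, -0.097]
ft_force: [-5.4, 0.9, 7.0]
opening: 0.005
```

```bash
python3 -m pendant '[[[0,-0.001,0,0.0005,0],[0,-0.001,0,0.0008,0],[0,-0.001,0,0.0008,0],[0,-0.001,0,0.0008,0],[0,-0.001,0,0.0008,0],[0,-0.001,0,0.0008,0],[0,-0.001,0,0.0008,0],[0,-0.001,0,0.0008,0]]]'; python3 -c "
from h import *
print(env.state()['ft_force'],env.state()['moment'])"
```

```text
t: 26.05
eef_pos: [602.0, 27.9, 135.3]
tcp_rot: [3.142, -0.001, -0.097]
ft_force: [-2.0, 0.4, 8.2]
opening: 0.004
[-1.96091508  0.38666863  8.24528066] [ 0.02492932  0.28522699 -0.06642833]
```

```bash
python3 -m pendant '[[[0,0,0,0.0005,0],[0,0,0,0.0008,0],[0,0,0,0.0008,0],[0,0,0,0.0008,0],[0,0,0,0.0008,0],[0,0,0,0.0008,0],[0,0,0,0.0008,0],[0,0,0,0.0008,0]]]'; python3 -c "
from h import *
print(env.state()['ft_force'],env.state()['moment'])"
```

```text
t: 26.85
eef_pos: [601.9, 27.9, 134.7]
tcp_rot: [3.142, -0.001, -0.097]
ft_force: [-3.0, 0.5, 11.5]
opening: 0.004
[-2.95964375  0.47832364 11.49470828] [ 0.00689397  0.49097942 -0.0352481 ]
```

```bash
python3 -m pendant '[[[0,0,0,0.0005,0],[0,0,0,0.0006,0],[0,0,0,0.0006,0],[0,0,0,0.0006,0],[0,0,0,0.0006,0],[0,0,0,0.0006,0],[0,0,0,0.0006,0],[0,0,0,0.0006,0]]]'; python3 -c "
from h import *
print(env.state()['ft_force'],env.state()['moment'],env.state()['eef_pos'])"
```

```text
t: 27.65
eef_pos: [601.9, 27.9, 134.3]
tcp_rot: [3.141, -0.001, -0.097]
ft_force: [-4.3, 0.1, 13.2]
opening: 0.006
[-4.26153272  0.07019043 13.18438807] [0.00252345 0.70971747 0.04140805] [601.87889086  27.9400205  134.34116965]
```

```bash
python3 -m pendant '[[[0,0,0,0.0003,0],[0,0,0,0.0006,0],[0,0,0,0.0006,0],[0,0,0,0.0006,0],[0,0,0,0.0006,0],[0,0,0,0.0006,0],[0,0,0,0.0006,0],[0,0,0,0.0006,0]]]'; python3 -c "
from h import *
print(env.state()['ft_force'],env.state()['moment'],env.state()['eef_pos'])"
```

```text
t: 28.45
eef_pos: [601.8, 28.0, 133.9]
tcp_rot: [3.141, -0.001, -0.097]
ft_force: [-4.7, 0.0, 14.5]
opening: 0.005
[-4.72559663  0.04056135 14.51773256] [-0.008981    0.88587102  0.00728506] [601.80490485  27.95710528 133.90249954]
```

Pressing force is now 14.5 N, of which I estimate 4–6 N at the foot. I'll release and check.

```bash
python3 -m pendant '[[[0,0,0,-0.002,0],[0,0,0,-0.005,0],[0,0,0,-0.01,0],[0,0,0,-0.025,0],[0,-0.02,0,-0.05,0],[0,-0.06,0,-0.07,0],[0,-0.1,0,-0.08,0],[0,-0.12,0,-0.08,0]]]';python3 -m pendant '[[[0,0,0,0,0],[0,0,0,0,0],[0,0,0,0,0],[0,0,0,0,0],[0,0,0,0,0],[0,0,0,0,0],[0,0,0,0,0],[0,0,0,0,0]]]'
python3 - <<'E'
from h import *
s,c=cam('wrist'); P=wpts(s,c); cv2.imwrite('pics/w5.png',c['image']); print(s['ft_force'])
S=sh(P); m=(abs(P[...,2]-105)<5)&(S[...,0]>-60)&(S[...,0]<33)&(abs(S[...,1])<75)&(c['image'].min(2)>120)
print(cv2.minAreaRect(S[m].astype(np.float32)), P[m][:,2].mean())
m=(abs(S[...,1])<13)&(P[...,2]>118)&(P[...,2]<160)&(S[...,0]>0)&(S[...,0]<125)
print("clip slope",np.polyfit(S[m][:,0]-62,P[m][:,2],1))
for n in("scene","side"):
    A=np.load(f"{n}0.npy"); _,c=cam(n)
    cv2.imwrite(f'pics/{n}5.png',c['image'])
    d=np.abs(c['image'].astype(int)-cv2.imread(f'pics/{n}0.png')).max(2)
    print(n,{k:int((d[y0:y1,x0:x1]>40).sum()) for k,(x0,x1,y0,y1) in ({'bottle':(380,425,300,360),'rack':(428,515,270,350),'box':(228,262,135,175)} if n=="scene" else {'bottle':(190,232,250,310),'rack':(222,295,300,380),'box':(352,402,122,158)}).items()})
E
```

```text
t: 29.25
eef_pos: [480.0, 39.9, 213.9]
tcp_rot: [3.142, -0.001, -0.097]
ft_force: [1.1, 0.0, -1.1]
opening: 0.003
t: 30.05
eef_pos: [482.2, 39.6, 212.3]
tcp_rot: [3.142, 0.0, -0.097]
ft_force: [1.0, -0.0, 0.0]
opening: 0.004
[ 1.03866163 -0.03074335  0.03170265]
((-7.5023040771484375, -4.848712921142578), (124.22807312011719, 81.16728973388672), 89.74345397949219) 104.92624875937723
clip slope [3.32817564e-02 1.34459240e+02]
scene {'bottle': 0, 'rack': 0, 'box': 360}
side {'bottle': 0, 'rack': 0, 'box': 585}
```

View pics/w5.png

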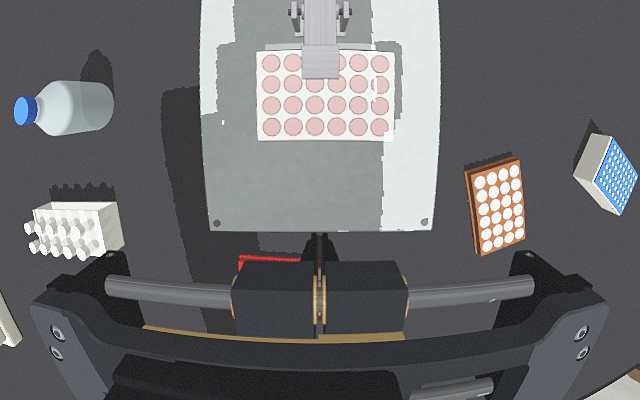

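The plate is square and home at (325,95), with the nose resting on it at (320,62). The tip box pixels changed, perhaps from the arm's shadow, so I'll check its position and then hand in.

Run:
```python
from h import *
for n,(x0,x1,y0,y1) in {"scene":(228,262,135,175),"side":(352,402,122,158)}.items():
    A=np.load(f"{n}0.npy"); _,c=cam(n); B=pts(c)
    for Q in(A,B):
        q=Q[y0:y1,x0:x1].reshape(-1,3); q=q[(q[:,2]>45)&(q[:,2]<65)]; print(n,len(q),q.mean(0).round(1))
env.job_done(); print(env.state()['t'])
```

```text
scene 504 [ 464.1 -437.3   51.6]
scene 501 [ 464.  -437.5   51.7]
side 535 [ 458.  -435.5   52.1]
side 532 [ 458.4 -436.    52.1]
the job is handed in; nothing more can be done
the job is handed in; nothing more can be done
```

The plate is loaded and clamped, and the job is handed in at about 30 s on the robot's clock.

- **Clip opened:** I pressed the tail down about 18 mm with up to 9.5 N, which tipped the nose up about 0.40 rad.
- **Plate pushed home:** I pushed the plate along the platform with both fingers until it stopped against the back stop. The push force was about 10 N at the highest reading.
- **Clip clamped:** I pressed the nose down to 14.5 N. Allowing for the hinge, that leaves an estimated 4–6 N at the foot. This is worked out from the wrist force, not measured directly, and depending on where the finger touched it could be nearer 7 N.

**Last checks, with the arm clear:**
- **Plate:** it sits at x = −7.5 mm against a nominal −7.75, square to within 0.3°, and about 5 mm off the centre line.
- **Clip:** it stayed down after release, about 0.03 rad nose-down.
- **Other items:** the bottle and tube rack show no change in the images. The tip box's pixels did change, probably from the arm's shadow, but its range position matches the start to within 0.6 mm.

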